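Index the brushing machine to the round medallion

TASK

On the bench brushing machine, slide the clear guard open, turn the turntable by its handle one position, whichever way brings the round bronze medallion under the brush, so that it clicks into place there, and then slide the guard fully shut. Leave the castings lying in their nests - do not lift them - and do not disturb the other things on the bench.

Things in the scene. Friction and masses are not known exactly. Their poses are not given: they have to be found in the camera images.
- machine: grey bench brushing machine, fixed: base slab 320 (x) by 560 (y) by 40 mm high. Origin: centre of its underside; x points away from the robot, y along the track. -y half: turntable chamber, hub at (0, -130) mm, end wall 130 mm high at y = -274 mm. +y half: motor housing, y = 11 to 279 mm, 130 mm high, with a 68 mm dust spigot 60 mm long on its +y end
- guard (a joint): travel of the guard in m along the machine's +y: 0 = fully shut (over the turntable), 0.27 = fully open (over the motor housing). May start a little ajar. The guard is a clear canopy with an aluminium frame, 304 mm in x, 270 mm in y, open at both y ends; its top is at z = 141 mm. It stays where it is left and takes about 4 N to slide
- guard_handle (a point): centre of the guard's black bar handle on top of the canopy's middle, at z = 174 mm; the bar lies along the machine's x (116 mm long, 18 mm wide in y, 20 mm high: z = 164 to 184 mm) on two posts at x = +-46 mm. Moves with the guard; axes as the machine's
- turntable (a joint): turn of the table in rad, anticlockwise from above, 0 at the start; it clicks into a detent every 72 degrees (1.257 rad) and has stops at +-1.62. Near a position the detent pulls it in; turning it takes up to about 0.35 N m
- turn_handle (a point): centre of the black bar handle on the turntable's hub, at z = 102 mm: 64 mm long along this point's y, 16 mm wide along its x, 28 mm high (z = 88 to 116 mm), on a 24 mm post. Turns with the table. The steel table is 256 mm across, top at z = 52 mm, with five nests on an 80 mm radius, each with four pins 8 mm high
- brush_station (a point): the position under the brush, on the table's top (z = 52 mm): 80 mm from the hub along the machine's +y. Fixed to the machine. The brush wheel (48 mm diameter, 18 mm thick, axis along y, underside at z = 76 mm, centre 99 mm from the hub) stands out of the motor housing above the outer part of this position
- medallion: round bronze medallion, 70 mm diameter, 12 mm thick, lying loose in a nest one position to one side or the other of the brush. Origin: centre of its underside
- square_plaque: square bronze plaque, 62 by 62 mm, 12 mm thick, in the nest one position to the other side of the brush. Origin: centre of its underside
- oblong_plaque: oblong bronze plaque with round ends, 68 by 46 mm, 11 mm thick, in the nest under the brush at the start (already brushed). Origin: centre of its underside
- hammer: hammer, 260 mm long, lying on the bench to the right. Origin: middle of its length, underside. Bystander
- wire_brush: wire hand brush with a black handle, 190 mm long, 24 mm wide, 22 mm high, lying in front of the machine. Origin: near its middle, underside. Bystander
- grinder: yellow angle grinder, 260 mm long, 70 mm high, lying on the bench to the left. Origin: near its middle, underside. Bystander
- abrasive_discs: stack of black abrasive discs, 115 mm diameter, 12 mm high, beside the machine's -y end. Origin: centre of its underside. Bystander
- timber_offcut: timber offcut 160 by 70 by 35 mm, in front of the machine. Origin: centre of its underside. Bystander

How it is judged:
By the outcome, as a careful person would: the job done as asked, in the order asked, and still so for the second after the job is handed in, with the robot touching nothing.
It also fails if it takes over 64 s, if anything falls off the work surface, if the arm or the gripper's body presses on something with over 40 N, if the wrist force passes 120 N, or if a joint passes its speed limit or range.

ROBOT

A 6-joint arm with a two-finger parallel gripper is mounted at the origin on the work surface. World frame = base frame: x ahead of the robot, y to its left, z up, the work surface at z = 0. Lengths are in mm, angles in rad, forces in N, time in s.
With the tool pointing down it reaches from about 350 to 775 mm from the base axis. Payload 7.3 kg.
Tool frame: the origin (TCP) lies on the front face of the gripper's body, between the roots of the fingers; the fingertips stand 66 mm ahead of it and the grasp point (between the pads) lies 47 mm ahead of it (bot.tip_extent is the distance from the TCP to the fingertips, in mm); z points along the fingers, y is the line along which they close (so a half turn about z gives the same grasp; the last joint's range is limited). The gripper opens to 92 mm and grips with 3 to 60 N. Pads are 19 mm wide; open, the fingers measure 130 mm over their backs; the gripper's body (75 mm by 190 mm) begins 47 mm behind the grasp point.
Start: joints at [-1.423, 0.342, 1.524, -0, 1.275, -0.146], TCP at [152.057, -502.511, 292.241] pointing down, gripper open.
Joint ranges: [-2.53, 2.53], [-0.77, 2.02], [0.04, 2.7], [-1, 4.14], [0.28, 2.66], [-3.11, 3.11]. Speed limits (rad/s): [2.57, 2.57, 3.14, 3.14, 3.14, 3.14].

INTERFACE

Orientations are given as [roll, pitch, yaw] about the fixed x, y, z axes, in that order (R = Rz(yaw) Ry(pitch) Rx(roll)).
In Python, from plant import readout, viewer, order, bot gives the robot as it stands.
- The arm moves only by the shell command python3 -m creep 'ROWS'. ROWS is text: rows parted by semicolons, each of 7 numbers parted by spaces: the shift along the world's x, y, z in m, then the turn, a rotation vector about the world's x, y, z in rad, then the opening in per cent of the stroke, from 0 (shut) to 100 (fully open). A call has 1 to 8 rows; each row shifts and turns the commanded pose from where the row before left it; what a row does not reach is not made up. A row lasts 1/12 s, in which the tool goes at most 41.7 mm and 7.16 degrees, less where a joint would pass 70% of its speed; a pose out of reach is approached as far as the arm can. A call is refused whole if a number of a shift passes 0.0417 or a number of a turn 0.125, either way. A call with a gripper value outside its range is refused whole. The fingers move at their own pace and stop on an object; the grip force is fixed at half the most. Time passes only in rows, so rows that do not move let the fingers close. It gives the time, the measured TCP pose, the force, the opening and the grip force at its end, in the units of the state.
- readout.get_obs(): the state, without advancing time (a new reading comes with each control period).
- viewer.capture(name): name is "scene" or "top"; returns the picture (480x640x3 uint8, red, green, blue); there is no depth.
- viewer.camera_info(name): a dict with "fx", "fy", "cx", "cy" (pixels), "origin" and "rotation" of the camera in the world. Camera axes: x right, y up, looking along -z (the intrinsics and any distortion apply to the point x, -y, -z); pixel columns grow to the right and rows downward; lengths in mm; the calibration is good to about 2 mm. A picture is of the moment at which its call begins. camera_info takes no time and is no camera call.
- order.close_job(): hands the job in; it is judged then, once.
The state is a dict: "time": time; "joint_positions": joint angles; "dq": joint speeds; "tau": joint torques, N m; "tool_pos": TCP position; "tcp_rot": TCP orientation; "contact_force": force on the tool from outside, world axes, zero at the start; "moment": the same for the moment, N m; "grip_width": finger opening in mm; "finger_force": force on a finger pad.
Only numpy, scipy, OpenCV 4.12 (cv2) and the standard library are available. Lean on these libraries where they do the work, as an engineer would, in place of code of your own. Each camera call takes 0.05 s, during which the arm holds its last target. There are 200 camera calls.

## Working session

There is one attempt and no reset: what is moved stays moved. The work goes in short steps, Python scripts to look and compute and a shell command to move; the robot and the scene stay as the last step left them, time stands still between calls to the robot, and variables do not carry over. Pictures are saved under pics/ and viewed, at most 10 in all, crops included, and the job is handed in when it is done.

```bash
mkdir -p pics
python3 - <<'E'
from plant import readout, viewer, order, bot
import cv2
o=readout.get_obs(); print(o)
for n in("scene","top"):
    cv2.imwrite(f"pics/{n}0.png",viewer.capture(n)[:,:,::-1]); print(n,viewer.camera_info(n))
E
```

```text
{'time': 0.0, 'joint_positions': array([-1.42298748e+00,  3.42728067e-01,  1.52502863e+00,  1.49880207e-05,
        1.27542145e+00, -1.46023866e-01]), 'dq': array([-0.00039482, -0.00122366,  0.00103522,  0.00041003,  0.00120525,
       -0.00019647]), 'tau': array([ 5.61912857e-04, -4.31234622e+01, -2.44219977e+01,  7.16162869e-02,
        5.58993733e-02, -1.32793780e-04]), 'tool_pos': array([ 152.01760846, -502.17826757,  291.53806952]), 'tcp_rot': array([-3.14002612e+00, -2.44877489e-04,  2.93828145e-01]), 'contact_force': array([0.09181082, 0.84226594, 0.55674452]), 'moment': array([-0.01031886, -0.02224265,  0.0188193 ]), 'finger_force': 0.0, 'grip_width': 91.63830989624138}
scene {'fx': 611.3698600119072, 'fy': 611.3698600119072, 'cx': 313.6327767027142, 'cy': 241.2160904261522, 'origin': array([1176.86456477, -133.47805425, 1489.89380548]), 'rotation': array([0.46372907, 0.00963362, 1.35782951])}
top {'fx': 500.8342191066492, 'fy': 500.8342191066492, 'cx': 316.8129987663497, 'cy': 246.7221558783925, 'origin': array([ 461.42173323,  -27.64712293, 1448.33698708]), 'rotation': array([ 0.03715665,  0.01933723, -1.57857233])}
```

View pics/scene0.png

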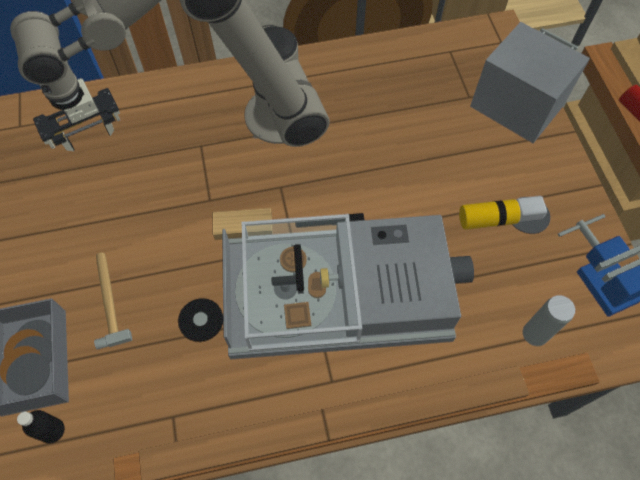

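View pics/top0.png

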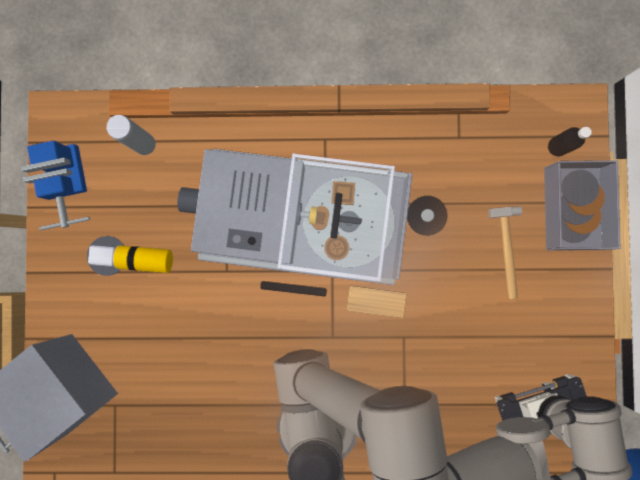

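The medallion is at top-view (336,247), on the robot's side of the hub. The brush is at (315,215), on the machine's +y side, so the table has to turn clockwise, −72°. I'll zoom in for the details.

```bash
python3 - <<'E'
import cv2
a=cv2.imread("pics/top0.png")[140:300,185:420]
cv2.imwrite("pics/topz.png",cv2.resize(a,None,fx=3.4,fy=3.4,interpolation=cv2.INTER_CUBIC))
E
cat > h.py <<'E'
import numpy as np, cv2
from scipy.spatial.transform import Rotation as R
from plant import readout, viewer
def ray(n,u,v,z):
    c=viewer.camera_info(n); d=R.from_euler('xyz',c['rotation']).apply([(u-c['cx'])/c['fx'],-(v-c['cy'])/c['fy'],-1])
    return c['origin']+d*(z-c['origin'][2])/d[2]
def proj(n,p):
    c=viewer.camera_info(n); q=R.from_euler('xyz',c['rotation']).inv().apply(np.asarray(p,float)-c['origin'])
    return np.stack([c['cx']+c['fx']*q[...,0]/-q[...,2], c['cy']+c['fy']*q[...,1]/q[...,2]],-1)
E
```

```text
(no output)
```

View pics/topz.png

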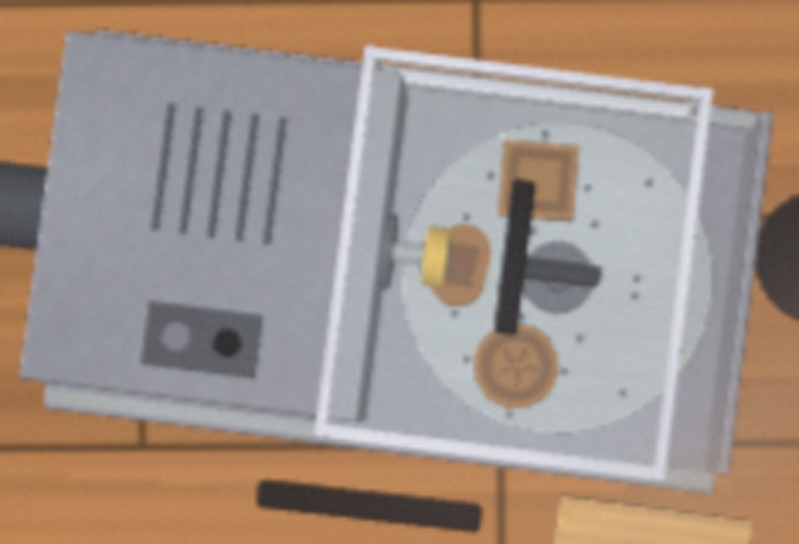

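The zoom shows the guard bar ends at (522,180) and (507,332), the turntable disc spanning 400–711 × 123–432, and the turn handle lying along the machine's y. Next I'll work out the poses.

Run:
```python
from h import *
np.set_printoptions(precision=1,suppress=True)
f=lambda u,v,z: ray('top',185+(u+.5)/3.4-.5,140+(v+.5)/3.4-.5,z)
hub=f(555.5,277.5,52); print('hub',hub)
A,B,C,D=[f(*p,141) for p in((367,48),(712,91),(662,478),(318,434))]
print('guard',A,B,C,D,(A+B+C+D)/4, np.linalg.norm(A-B),np.linalg.norm(B-C))
h=f(522,181,184);g=f(507,332,184); print('bar',h,g,(h+g)/2,np.linalg.norm(h-g))
P,Q=f(68,32,130),f(22,377,130); S,T=f(773,115,130),f(718,472,130)
print('housing',P,Q,'endwall',S,T)
for d in (A-B,D-C,P-S): print('yaw(y)',np.degrees(np.arctan2(-d[0],d[1])))
for d in (h-g,A-D,B-C,P-Q): print('yaw(x)',np.degrees(np.arctan2(d[1],d[0])))
yaw=np.radians(-7); 
for n,u,v,z in(('med',516,366,64),('sq',540,180,64),('handle end',601,276,116)): print(n,f(u,v,z))
```

```text
hub [583.9 -88.8  52. ]
guard [755.7  59.2 141. ] [ 719.1 -206.8  141. ] [ 421.7 -164.7  141. ] [457.3  98.6 141. ] [588.4 -53.4 141. ] 268.4872324811893 300.404354140948
bar [644.7 -58.8 184. ] [532.1 -46.6 184. ] [588.4 -52.7 184. ] 113.28244069985512
housing [773.7 294.5 130. ] [503.4 330.3 130. ] endwall [ 702.  -255.3  130. ] [ 425.6 -209.   130. ]
yaw(y) -7.838794253153373
yaw(y) -7.709498120171566
yaw(y) -7.431584292350503
yaw(x) -6.180004457501638
yaw(x) -7.536178507358688
yaw(x) -8.064306724389843
yaw(x) -7.547576195932612
med [511.1 -55.4  64. ]
sq [662.8 -76.4  64. ]
handle end [ 579.2 -121.6  116. ]
```

```bash
python3 -m creep '.0272 .0281 0 0 0 -.0268 100;.0272 .0281 0 0 0 -.0268 100;.0272 .0281 0 0 0 -.0268 100;.0272 .0281 0 0 0 -.0268 100;.0272 .0281 0 0 0 -.0268 100;.0272 .0281 0 0 0 -.0268 100;.0272 .0281 0 0 0 -.0268 100;.0272 .0281 0 0 0 -.0268 100' && python3 -m creep '.0272 .0281 0 0 0 -.0268 100;.0272 .0281 0 0 0 -.0268 100;.0272 .0281 0 0 0 -.0268 100;.0272 .0281 0 0 0 -.0268 100;.0272 .0281 0 0 0 -.0268 100;.0272 .0281 0 0 0 -.0268 100;.0272 .0281 0 0 0 -.0268 60;0 0 0 0 0 0 60'
```

```text
time: 0.77
tool_pos: [370.5, -276.0, 292.1]
tcp_rot: [-3.141, 0.0, 0.078]
contact_force: [-0.4, 0.3, 0.1]
grip_width: 91.9
finger_force: 0.0
time: 1.43
tool_pos: [563.2, -76.1, 291.4]
tcp_rot: [-3.139, -0.001, -0.105]
contact_force: [-1.6, -0.0, -0.9]
grip_width: 82.9
finger_force: 0.0
```

```bash
python3 -m creep '.025 .023 0 0 0 -.03 60;0 0 -.02 0 0 0 60;0 0 -.02 0 0 0 60;0 0 -.014 0 0 0 60;0 0 -.01 0 0 0 60;0 0 0 0 0 0 60;0 0 0 0 0 0 0;0 0 0 0 0 0 0' && python3 -m creep '0 0 0 0 0 0 0;0 0 0 0 0 0 0;0 0 0 0 0 0 0;0 0 0 0 0 0 0'
```

```text
time: 2.1
tool_pos: [585.5, -58.3, 229.2]
tcp_rot: [3.141, -0.002, -0.139]
contact_force: [0.1, 0.4, 0.6]
grip_width: 45.9
finger_force: 0.0
time: 2.43
tool_pos: [585.3, -57.7, 228.8]
tcp_rot: [-3.141, -0.001, -0.138]
contact_force: [-0.2, 3.4, 2.1]
grip_width: 19.6
finger_force: 1.5
```

```bash
python3 -m creep '.0007 .005 0 0 0 0 0;.002 .015 0 0 0 0 0;.0033 .0248 0 0 0 0 0;.0033 .0248 0 0 0 0 0;.0033 .0248 0 0 0 0 0;.0033 .0248 0 0 0 0 0;.0033 .0248 0 0 0 0 0;.0033 .0248 0 0 0 0 0' && python3 -m creep '.002 .015 0 0 0 0 0;.0013 .01 0 0 0 0 0;.0007 .005 0 0 0 0 0;0 0 0 0 0 0 0'
```

```text
time: 3.1
tool_pos: [608.1, 111.1, 228.8]
tcp_rot: [3.14, -0.002, -0.138]
contact_force: [2.9, -6.1, 1.0]
grip_width: 17.8
finger_force: 30.0
time: 3.43
tool_pos: [612.3, 141.8, 228.8]
tcp_rot: [-3.14, -0.002, -0.138]
contact_force: [4.2, 2.1, 3.4]
grip_width: 17.3
finger_force: 30.0
```

```bash
python3 -m creep '.0013 .01 0 0 0 0 0;.0013 .01 0 0 0 0 0;0 0 0 0 0 0 0' && for i in 1; do python3 -m creep '.0007 .005 0 0 0 0 0;.0005 .004 0 0 0 0 0;0 0 0 0 0 0 0'; done
```

```text
time: 3.68
tool_pos: [614.9, 161.1, 228.8]
tcp_rot: [-3.141, -0.002, -0.138]
contact_force: [5.3, 2.2, 3.1]
grip_width: 17.5
finger_force: 30.0
time: 3.93
tool_pos: [616.0, 169.2, 228.8]
tcp_rot: [-3.141, -0.002, -0.139]
contact_force: [5.3, -0.3, 4.2]
grip_width: 17.4
finger_force: 30.0
```

```bash
python3 -m creep '.0005 .004 0 0 0 0 0;0 0 0 0 0 0 0' && python3 -m creep '.0004 .003 0 0 0 0 0;0 0 0 0 0 0 0'&& python3 -m creep '.0004 .003 0 0 0 0 0;0 0 0 0 0 0 0'
```

```text
time: 4.1
tool_pos: [616.5, 173.0, 228.8]
tcp_rot: [3.141, -0.002, -0.139]
contact_force: [5.4, -0.8, 4.4]
grip_width: 17.3
finger_force: 30.0
time: 4.27
tool_pos: [616.8, 175.1, 228.8]
tcp_rot: [3.14, -0.002, -0.139]
contact_force: [3.9, -4.0, 5.5]
grip_width: 17.8
finger_force: 30.0
time: 4.43
tool_pos: [616.9, 175.5, 228.8]
tcp_rot: [3.135, -0.001, -0.14]
contact_force: [1.5, -15.6, 6.5]
grip_width: 17.7
finger_force: 30.0
```

```bash
python3 -m creep '-.0004 -.003 0 0 0 0 0;0 0 0 0 0 0 60;0 0 0 0 0 0 60;0 0 0 0 0 0 60;0 0 0 0 0 0 60;0 0 .02 0 0 0 60;0 0 .03 0 0 0 60;0 0 .03 0 0 0 60'
python3 - <<'E'
from h import *
for n,(x0,x1,y0,y1) in dict(top=(185,420,140,300),scene=(200,480,190,370)).items():
    im=viewer.capture(n)[:,:,::-1]; cv2.imwrite(f"pics/{n}1.png",im)
a=cv2.imread("pics/top1.png")[140:300,185:420]
cv2.imwrite("pics/topz1.png",cv2.resize(a,None,fx=3.4,fy=3.4,interpolation=cv2.INTER_CUBIC))
E
```

```text
time: 5.1
tool_pos: [615.4, 177.0, 307.7]
tcp_rot: [3.14, 0.004, -0.138]
contact_force: [-0.2, 0.6, 0.1]
grip_width: 54.4
finger_force: 0.0
```

View pics/topz1.png

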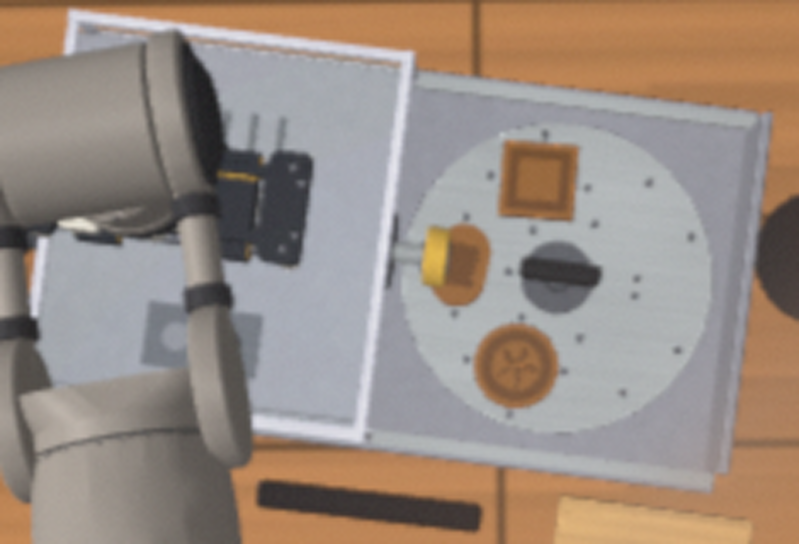

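The guard is fully open over the housing, and the turn handle is clear with its centre near zoom (560,272).

Run:
```python
from h import *
im=cv2.imread("pics/top1.png"); s=im[205:236,332:368].max(2)
m=(s<70).astype(np.uint8); n,l,st,c=cv2.connectedComponentsWithStats(m)
k=1+st[1:,4].argmax(); ys,xs=np.where(l==k); r=cv2.minAreaRect(np.stack([xs+332,ys+205],1).astype(np.float32)); print(r)
print(ray('top',*r[0],114), ray('top',185+560.5/3.4,140+272/3.4,116), ray('top',185+557/3.4,140+277/3.4,60))
```

```text
((349.46002197265625, 219.7799835205078), (21.496047973632812, 5.939697742462158), 8.130102157592773)
[582.43598589 -89.92050503 114.        ] [581.65685317 -90.86691564 116.        ] [582.64426692 -90.6276164   60.        ]
```

```bash
python3 -m creep '-.0041 -.0334 0 0 0 .121 60;-.0041 -.0334 0 0 0 .121 60;-.0041 -.0334 0 0 0 .121 60;-.0041 -.0334 0 0 0 .121 60;-.0041 -.0334 0 0 0 .121 60;-.0041 -.0334 0 0 0 .121 60;-.0041 -.0334 0 0 0 .121 60;-.0041 -.0334 0 0 0 .121 60' && python3 -m creep '0 0 -.02 0 0 .121 60;0 0 -.02 0 0 .121 60;0 0 -.02 0 0 .121 60;0 0 -.01 0 0 .121 60;0 0 0 0 0 .121 60;0 0 0 0 0 0 60'
```

```text
time: 5.87
tool_pos: [582.7, -91.5, 307.5]
tcp_rot: [-3.14, 0.001, 0.836]
contact_force: [0.8, 0.2, 0.7]
grip_width: 55.0
finger_force: 0.0
time: 6.37
tool_pos: [582.7, -90.0, 236.5]
tcp_rot: [-3.138, -0.001, 1.439]
contact_force: [0.5, 1.0, 1.1]
grip_width: 55.1
finger_force: 0.0
```

```bash
python3 -m creep '0 0 -.025 0 0 0 60;0 0 -.025 0 0 0 60;0 0 -.015 0 0 0 60;0 0 -.012 0 0 0 60;0 0 0 0 0 0 60;0 0 0 0 0 0 0;0 0 0 0 0 0 0;0 0 0 0 0 0 0' && python3 -m creep '0 0 0 0 0 0 0;0 0 0 0 0 0 0;0 0 0 0 0 0 0;0 0 0 0 0 0 0'
```

```text
time: 7.03
tool_pos: [584.1, -90.5, 162.5]
tcp_rot: [3.139, 0.0, 1.434]
contact_force: [-0.0, 0.0, -0.7]
grip_width: 39.7
finger_force: 0.0
time: 7.37
tool_pos: [583.4, -90.4, 161.6]
tcp_rot: [3.141, 0.0, 1.435]
contact_force: [-1.0, 0.9, 0.4]
grip_width: 15.7
finger_force: 30.0
```

```bash
python3 -m creep '0 0 0 0 0 -.02 0;0 0 0 0 0 -.04 0;0 0 0 0 0 -.06 0;0 0 0 0 0 -.06 0;0 0 0 0 0 -.06 0;0 0 0 0 0 -.06 0;0 0 0 0 0 -.06 0;0 0 0 0 0 -.06 0' && python3 -m creep '0 0 0 0 0 -.06 0;0 0 0 0 0 -.06 0;0 0 0 0 0 -.06 0;0 0 0 0 0 -.06 0;0 0 0 0 0 -.06 0;0 0 0 0 0 -.06 0;0 0 0 0 0 -.06 0;0 0 0 0 0 -.06 0'
```

```text
time: 8.03
tool_pos: [584.2, -90.7, 161.6]
tcp_rot: [3.139, -0.0, 1.012]
contact_force: [2.9, -1.4, -0.4]
grip_width: 15.8
finger_force: 30.1
time: 8.7
tool_pos: [585.0, -91.5, 161.6]
tcp_rot: [3.138, -0.003, 0.53]
contact_force: [6.0, -4.1, -2.6]
grip_width: 16.0
finger_force: 30.0
```

Turned 0.90 rad so far, and forces are small. The remaining commanded turn is 0.357.

```bash
python3 -m creep '0 0 0 0 0 -.06 0;0 0 0 0 0 -.06 0;0 0 0 0 0 -.06 0;0 0 0 0 0 -.06 0;0 0 0 0 0 -.05 0;0 0 0 0 0 -.04 0;0 0 0 0 0 -.027 0;0 0 0 0 0 0 0' && python3 -m creep '0 0 0 0 0 0 0;0 0 0 0 0 0 0' && python3 -c "
from plant import readout as r;print(r.get_obs()['moment'])"
```

```text
time: 9.37
tool_pos: [585.2, -92.3, 161.6]
tcp_rot: [3.138, -0.004, 0.174]
contact_force: [6.7, -7.1, -3.6]
grip_width: 15.5
finger_force: 30.0
time: 9.53
tool_pos: [585.2, -92.3, 161.7]
tcp_rot: [3.137, -0.004, 0.176]
contact_force: [6.2, -6.4, -2.9]
grip_width: 16.0
finger_force: 30.0
[-0.93403732 -0.83825691  0.0493582 ]
```

```bash
python3 -m creep '0 0 0 0 0 0 55;0 0 0 0 0 0 55;0 0 0 0 0 0 55;0 0 0 0 0 0 55;0 0 .02 0 0 0 55;0 0 .04 0 0 0 55;0 0 .04 0 0 0 55;0 0 .04 0 0 0 55' && python3 -m creep '.0044 .0327 0 0 0 -.04 55;.0044 .0327 0 0 0 -.04 55;.0044 .0327 0 0 0 -.04 55;.0044 .0327 0 0 0 -.04 55;.0044 .0327 0 0 0 -.04 55;.0044 .0327 0 0 0 -.04 55;.0044 .0327 0 0 0 -.04 55;.0044 .0327 0 0 0 -.04 55'
python3 - <<'E'
from h import *
im=viewer.capture("top")[:,:,::-1]; cv2.imwrite("pics/top2.png",im)
cv2.imwrite("pics/topz2.png",cv2.resize(im[140:300,185:420],None,fx=3.4,fy=3.4,interpolation=cv2.INTER_CUBIC))
E
```

```text
time: 10.2
tool_pos: [583.0, -90.1, 302.6]
tcp_rot: [-3.141, 0.001, 0.178]
contact_force: [0.6, -0.7, -0.2]
grip_width: 50.6
finger_force: 0.0
time: 10.87
tool_pos: [618.4, 173.0, 301.2]
tcp_rot: [3.141, 0.0, -0.144]
contact_force: [1.0, -0.9, -0.2]
grip_width: 50.4
finger_force: 0.0
```

View pics/topz2.png

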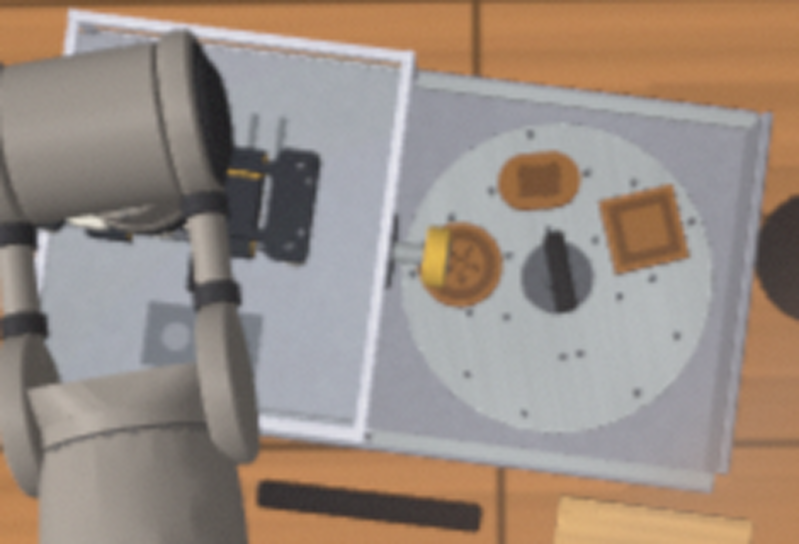

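The medallion now sits under the brush at (463,265), the table has turned about 72° and the castings are in their nests. Next is regripping the guard handle and sliding it shut.

```bash
python3 -m creep '-.001 .002 -.025 0 0 0 55;0 0 -.025 0 0 0 55;0 0 -.014 0 0 0 55;0 0 -.008 0 0 0 55;0 0 0 0 0 0 0;0 0 0 0 0 0 0;0 0 0 0 0 0 0;0 0 0 0 0 0 0' && python3 -m creep '0 0 0 0 0 0 0;0 0 0 0 0 0 0;-.0007 -.005 0 0 0 0 0;-.002 -.015 0 0 0 0 0;-.0033 -.0248 0 0 0 0 0;-.0033 -.0248 0 0 0 0 0;-.0033 -.0248 0 0 0 0 0;-.0033 -.0248 0 0 0 0 0'
```

```text
time: 11.58
tool_pos: [618.2, 173.2, 230.8]
tcp_rot: [-3.141, -0.003, -0.142]
contact_force: [0.1, 0.3, -1.0]
grip_width: 28.4
finger_force: 0.0
time: 12.25
tool_pos: [601.8, 53.6, 230.3]
tcp_rot: [-3.14, -0.002, -0.141]
contact_force: [1.9, 3.4, 3.6]
grip_width: 17.7
finger_force: 30.0
```

```bash
python3 -m creep '-.0033 -.0248 0 0 0 0 0;-.0033 -.0248 0 0 0 0 0;-.0033 -.0248 0 0 0 0 0;-.0033 -.0248 0 0 0 0 0;-.002 -.015 0 0 0 0 0;-.0013 -.01 0 0 0 0 0;-.0009 -.007 0 0 0 0 0;0 0 0 0 0 0 0' && python3 -m creep '-.0007 -.005 0 0 0 0 0;-.0004 -.003 0 0 0 0 0;0 0 0 0 0 0 0' && python3 -m creep '-.0003 -.002 0 0 0 0 0;-.0003 -.002 0 0 0 0 0;0 0 0 0 0 0 0'
```

```text
time: 12.92
tool_pos: [583.9, -79.3, 230.3]
tcp_rot: [3.14, -0.001, -0.143]
contact_force: [-1.7, -3.0, 5.7]
grip_width: 17.8
finger_force: 30.0
time: 13.17
tool_pos: [583.0, -86.0, 230.4]
tcp_rot: [3.141, -0.001, -0.143]
contact_force: [-2.4, 0.2, 6.2]
grip_width: 17.9
finger_force: 30.0
time: 13.42
tool_pos: [582.5, -89.5, 230.3]
tcp_rot: [-3.142, -0.001, -0.142]
contact_force: [-2.2, 0.7, 6.1]
grip_width: 17.8
finger_force: 30.0
```

```bash
python3 -m creep '-.0003 -.002 0 0 0 0 0;-.0002 -.0015 0 0 0 0 0;0 0 0 0 0 0 0' && python3 -m creep '-.0003 -.002 0 0 0 0 0;0 0 0 0 0 0 0' && python3 -m creep '-.0003 -.002 0 0 0 0 0;0 0 0 0 0 0 0'
```

```text
time: 13.67
tool_pos: [582.0, -92.8, 230.3]
tcp_rot: [-3.141, -0.001, -0.142]
contact_force: [-1.9, 2.7, 5.7]
grip_width: 17.9
finger_force: 30.0
time: 13.83
tool_pos: [582.0, -93.0, 230.3]
tcp_rot: [-3.138, -0.001, -0.142]
contact_force: [0.1, 9.3, 5.9]
grip_width: 17.9
finger_force: 30.0
time: 14.0
tool_pos: [581.9, -93.2, 230.3]
tcp_rot: [-3.135, -0.001, -0.141]
contact_force: [2.5, 17.1, 6.7]
grip_width: 17.9
finger_force: 30.0
```

```bash
python3 -m creep '0 0 0 0 0 0 60;0 0 0 0 0 0 60;0 0 0 0 0 0 60;0 0 0 0 0 0 60;0 0 0 0 0 0 60;0 0 .02 0 0 0 60;0 0 .035 0 0 0 60;0 0 .035 0 0 0 60' && python3 -m creep '-.02 -.035 0 0 0 0 60;-.02 -.035 0 0 0 0 60;-.02 -.035 0 0 0 0 60;-.02 -.035 0 0 0 0 60;-.02 -.035 0 0 0 0 60;-.02 -.035 0 0 0 0 60;-.02 -.035 0 0 0 0 60;0 0 0 0 0 0 60'
python3 - <<'E'
from h import *
im=viewer.capture("top")[:,:,::-1]; cv2.imwrite("pics/top3.png",im)
cv2.imwrite("pics/topz3.png",cv2.resize(im[140:300,185:420],None,fx=3.4,fy=3.4,interpolation=cv2.INTER_CUBIC))
E
```

```text
time: 14.67
tool_pos: [580.9, -97.0, 319.0]
tcp_rot: [-3.141, 0.004, -0.143]
contact_force: [0.3, -0.8, 0.0]
grip_width: 54.9
finger_force: 0.0
time: 15.33
tool_pos: [437.7, -347.7, 318.9]
tcp_rot: [3.139, 0.002, -0.149]
contact_force: [1.2, -0.0, 0.6]
grip_width: 55.1
finger_force: 0.0
```

View pics/topz3.png

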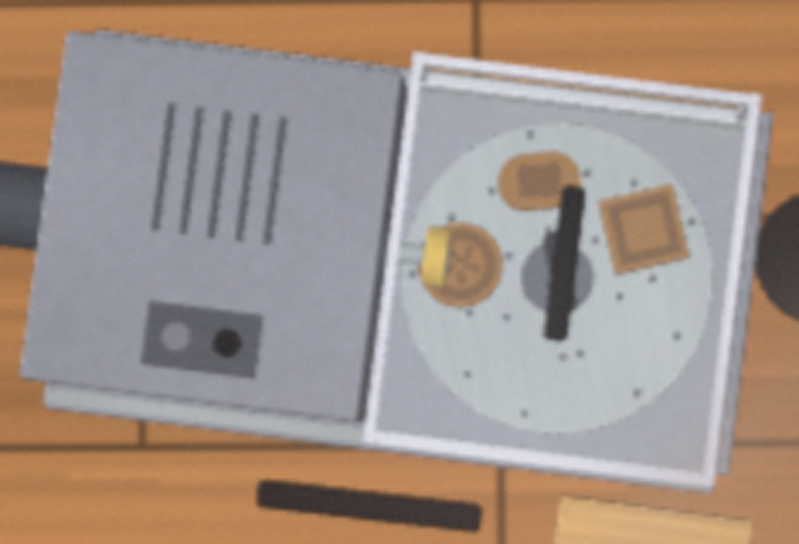

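View pics/top3.png

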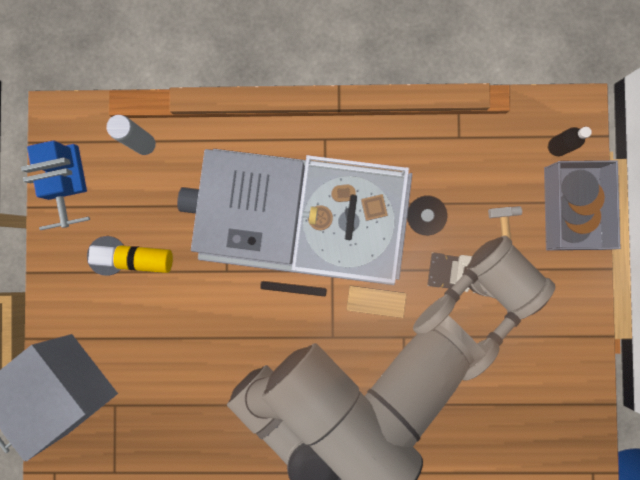

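The guard is shut against its stop: I measured about 270 mm of travel between the two stops, and the bar is at (564,262). The medallion is under the brush at (463,265), and the wire brush, offcut and discs haven't moved.

```bash
python3 -c "
from plant import order;print(order.close_job())"
```

```text
the job is handed in; nothing more can be done
None
```

The job is handed in: I opened the guard, turned the table one position clockwise so the medallion sits in the detent under the brush, and slid the guard fully shut, with the castings still in their nests and the bystanders not disturbed.

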